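# Lock the grinding pot of the sample mill and shut its hood

### The arm

A 7-joint arm with a two-finger parallel gripper is mounted at the origin on a cart in front of the work surface, level with it; the furniture and walls round the work are solid. World frame = base frame: x ahead of the robot, y to its left, z up, the work surface at z = 0. Lengths are in mm, angles in degrees, forces in N, time in s.
With the tool pointing down it reaches from about 400 to 875 mm from the base axis. Payload 4.4 kg.
Tool frame: the origin (TCP) lies between the finger pads; the fingertips stand 14 mm ahead of it and the grasp point (between the pads) lies 5 mm behind it; z points along the fingers, y is the line along which they close (so a half turn about z gives the same grasp; the last joint's range is limited). The gripper opens to 85 mm and grips with 20 to 120 N. Pads are 22 mm wide; open, the fingers measure 114 mm over their backs; the gripper's body (76 mm by 85 mm) begins 54 mm behind the grasp point. The pads swing forward as they close: fully open they stand 13 mm farther back than shut.
Start: joints at [64.011, 36.005, 2.206, 86.941, -1.547, 57.084, -1.146], TCP at [245.827, -601.736, 245.313] pointing down, gripper open.
Joint ranges: [-175.42, 175.42], [-21.48, 121.26], [-71.46, 75.88], [10.55, 141.38], [-63.04, 243.04], [13.31, 113.54], [-168.57, 168.57]. Speed limits (degrees/s): [147.25, 147.25, 180, 180, 180, 180, 180].

### API

Orientations are given as a 3x3 rotation matrix whose columns are the frame's x, y, z axes.
In Python, from station import sensors, vision, bot gives the robot as it stands.
- The arm moves only by the tool step_arm, never from a script. Its argument "series" is a list that holds one entry, the list of rows, each a list of 7 numbers: the shift along the tool's x, y, z in cm, then the turn, a rotation vector about the tool's x, y, z in rad, then the opening in per cent of the stroke, from 0 (shut) to 100 (fully open). A call has 1 to 5 rows; each row is the pose to reach, as a shift and turn from the pose commanded when the call began, along the tool's axes at that moment; what a row does not reach only later rows make up. A row lasts 1/12 s, in which the tool goes at most 41.7 mm and 7.16 degrees, less where a joint would pass 70% of its speed; a pose out of reach is approached as far as the arm can. A call with a gripper value outside its range is refused whole. The fingers move at their own pace and stop on an object; "force" is the grip in N (left out, the last holds). Time passes only in rows, so rows that repeat a pose let the fingers close. It gives the time, the measured TCP pose, the force, the opening and the grip force at its end, in the units of the state.
- sensors.state(): the state, without advancing time (a new reading comes with each control period).
- vision.snapshot(name): name is "scene" or "top"; returns a dict with "color" (420x560x3 uint8, red, green, blue), "fx", "fy", "cx", "cy" (pixels), "R" (3x3) and "t" (3): a world point X has camera coordinates R X + t. Camera axes: x right, y down, z forward; pixel columns grow to the right and rows downward; lengths in mm; the calibration is good to about 2 mm. A picture is of the moment at which its call begins. There is no depth.
- bot.sign_off(): hands the job in; it is judged then, once.
The state is a dict: "time_s": time; "joint_positions": joint angles; "qvel": joint speeds; "effort": joint torques, N m; "tcp_pos": TCP position; "tcp_rot": TCP orientation; "force": force on the tool from outside, world axes, zero at the start; "ft_torque": the same for the moment, N m; "width": opening from 0.0 (shut) to 1.0 (fully open); "grip_force": force on a finger pad.
Only numpy, scipy, OpenCV 4.12 (cv2) and the standard library are available. Lean on these libraries where they do the work, as an engineer would, in place of code of your own. Each camera call takes 0.05 s, during which the arm holds its last target. There are 200 camera calls.

### The job

Make the bench mill ready to run: swing its clear hood right open so that it stands back by itself, then press the pot's lid down against the spring, turn it clockwise (seen from above) to the stop and let it come up so that it is locked. Then close the hood fully again and take your hand away, without disturbing the things lying round the mill.

Things in the scene. Friction and masses are not known exactly. Their poses are not given: they have to be found in the camera images.
- mill: Bench sample mill, fixed: white housing 190 x 180 mm (x by y), front panel with knob on its -x face. Origin on the worktop below the axis of the round steel pot in its middle; x to its back, y to its left, z up. Deck 45 mm up, low wall round it up to 70 mm. Pot: tube of 80 mm outside, 62 mm inside, top edge 91 mm up, two opposite J slots through its wall; a spring plate inside lifts the lid.
- slot_entry (a point): Open mouth of one J slot at the pot's top edge, 11 mm wide, at +75 deg from the mill's x axis (counter-clockwise from above); the other is opposite. It runs straight down to 72 mm above the worktop; from its foot a channel 9 mm high (72 to 81 mm) runs clockwise to a stop.
- slot_pocket (a point): End of that slot's channel, on the mill's +x side (the other at -x): beside the stop the channel's roof has an upward pocket, 4.5 mm deep, that traps the lid's pin. This point is where the pin's middle rests when locked, 82.5 mm above the worktop.
- lid: Loose aluminium lid in the pot, 130 to 210 g: plug 60 mm and knurled plate 76 mm in diameter, upright black bar along its x axis. Two 6 mm pins stick out along +x and -x in the slots. Origin on the axis at pin height, z up; plate's top face 23 mm above it. Starts unlocked: x axis at +75 deg in the mill's frame, origin 87.5 mm up. Locked: x axis along the mill's x (3 deg play), origin 82.5 mm up.
- lid_bar (a point): Middle of the top of the lid's grip bar (62 mm long, 11 mm wide, 25 mm high), 48 mm above the lid's origin. To lock: press 10 to 12.5 mm down (hard stop; spring 4.5 N plus 0.5 N per mm), turn 75 deg clockwise while pressed, let up. Released part-way it stays 78 mm up, unlocked. Fingertips on the plate either side of the bar can press and turn without a firm grip.
- hood (a joint): Hinge of the clear hood, rad: 0 shut on the wall round the deck, 1.85 fully open, leaning back to the mill's left. Falls shut by itself from below about 0.9, open from above about 1.2, slowed by a damper. 220 g. Shut, it is a box 182 x 167 mm, its top 147 mm above the worktop.
- hood_tab (a point): Grip point on the hood's finger tab, 25 mm out from the hood's right (-y) wall. The tab is a grey bar 12 mm wide (along the mill's x), 10 mm thick, 36 mm long; shut it sticks out level to the right, its middle 125 mm up; fully open it points up, leaning 16 deg left.
- hood_hinge (a point): Middle of the hinge line, which runs along the mill's x axis 88 mm to the left of the pot's axis, 73 mm above the worktop. Shut, the tab's grip point lies 198 mm to the right of it and 52 mm above it.
- stopwatch: Yellow round stopwatch, 59 x 54 x 17 mm, lying at the mill's front right; leave alone.
- weight_large: Grey knobbed weight, 42 mm wide, 36 mm high, to the right of the mill; leave alone.
- weight_small: Brass knobbed weight, 28 mm wide, 30 mm high, to the right of the mill; leave alone.
- swatches: Stack of cut swatches, 82 x 63 x 14 mm, to the left of the mill; leave alone.
- screwdriver: Green screwdriver, 167 mm long, 24 mm thick, to the left of the mill; leave alone.
- caliper: Caliper, 230 x 69 x 13 mm, lying in front of the tall solid test stand, which fills about x 0.42 to 0.78, y -0.40 to -0.14 m of the worktop, to the right of the mill; leave alone, and keep the arm clear of the stand.

How it is judged (in metres and radians):
On the way, in this order (a step that is already met when the one before it is completed fails the run):
1. the hood stands open by itself, leaning back (hinge beyond 1.5 rad), not held (value of joint hood above 1.5 rad and contact force between hood and the fingers below 0.1 N), for 0.3 s.
2. the lid is locked: turned to the stop and risen into the pockets, not pressed (angle between the x axis of lid and the x axis of mill, either way round below 0.12 rad and z of lid in the frame of mill between 0.081 and 0.0845 m and angle between lid's own z axis and vertical below 0.08 rad and contact force between lid and the fingers below 0.1 N), for 0.3 s.
At the end, for the whole second after the job is handed in: The lid is locked in the pot (its bar along the mill's front-to-back line within 0.12 rad, its pins risen into the pockets 81 to 84.5 mm above the worktop, lid level within 0.08 rad and at rest), and the hood is shut again (hinge under 0.05 rad) and at rest (value of joint hood below 0.05 rad and velocity of joint hood above -0.1 rad/s and angle between the x axis of lid and the x axis of mill, either way round below 0.12 rad and z of lid in the frame of mill between 0.081 and 0.0845 m and angle between lid's own z axis and vertical below 0.08 rad and linear speed of lid below 0.02 m/s); the robot touches nothing.
It fails at once if a thing lying round the mill is shifted by more than 30 mm (distance of any of stopwatch, weight_large, weight_small, swatches, screwdriver, caliper from where it was at the start of the episode above 0.03 m).
It also fails if it takes over 72 s, if anything falls off the work surface, if the arm or the gripper's body presses on something with over 40 N, if the wrist force passes 120 N, or if a joint passes its speed limit or range.

## Working session

There is one attempt and no reset: what is moved stays moved. The work goes in short steps, Python scripts to look and compute and a tool call to move; the robot and the scene stay as the last step left them, time stands still between calls to the robot, and variables do not carry over. Pictures are saved under pics/ and viewed, at most 10 in all, crops included, and the job is handed in when it is done.

Besides the shell and the picture viewer there is one more tool, called by a JSON object that holds its "fn" and its "kwargs". step_arm: Moves the arm, as the interface text tells. Its arguments: {"type":"object","properties":{"series":{"type":"array"},"force":{"type":"number"}},"required":["series"]}

```bash
mkdir -p pics; ls
python3 - <<'E'
from station import sensors, vision, bot
import cv2,pickle
print(sensors.state())
for n in ("scene","top"):
    s=vision.snapshot(n); pickle.dump(s,open(n+".pkl","wb")); cv2.imwrite(f"pics/{n}0.png",s["color"][:,:,::-1]); print({k:v for k,v in s.items() if k!="color"})
E
```

```text
pics
{'time_s': 0.0, 'joint_positions': array([64.00975611, 36.05887606,  2.20164812, 86.99553693, -1.54571211,
       57.08067117, -1.14827345]), 'qvel': array([-0.0687376 , -0.08380647,  0.01090605,  0.14051251,  0.00679894,
        0.02399629,  0.04016013]), 'effort': array([ 3.11989033e-04, -5.63400292e+01,  1.22613855e+00, -1.93445778e+01,
        1.09859221e-02,  1.04722913e-02, -1.43669200e-05]), 'tcp_pos': array([ 245.62103536, -601.18369588,  244.3917763 ]), 'tcp_rot': array([[ 9.25743454e-01,  3.78151463e-01, -7.26366000e-04],
       [ 3.78152159e-01, -9.25741911e-01,  1.69061704e-03],
       [-3.31181407e-05, -1.83975453e-03, -9.99998307e-01]]), 'force': array([ 0.5062042 , -0.04956973, -0.03454833]), 'ft_torque': array([0.01913171, 0.02620079, 0.01926365]), 'grip_force': 0.0, 'width': 1.002225343401022}
{'fx': 443.325255868413, 'fy': 443.325255868413, 'cx': 281.71690135124504, 'cy': 212.07157097204154, 'R': array([[-0.46153465, -0.88711393,  0.00382628],
       [-0.65718928,  0.33900926, -0.67318272],
       [ 0.59589262, -0.31321174, -0.73946628]]), 't': array([ 257.88135669,  429.74434601, 1173.57834858])}
{'fx': 445.432121561768, 'fy': 445.432121561768, 'cx': 282.46090512441543, 'cy': 212.33262261138046, 'R': array([[-0.02721315, -0.99949732,  0.01626494],
       [-0.99813486,  0.02627938, -0.05510168],
       [ 0.05464655, -0.01773409, -0.99834826]]), 't': array([  28.37692865,  509.75515648, 1367.78100966])}
```

View pics/scene0.png

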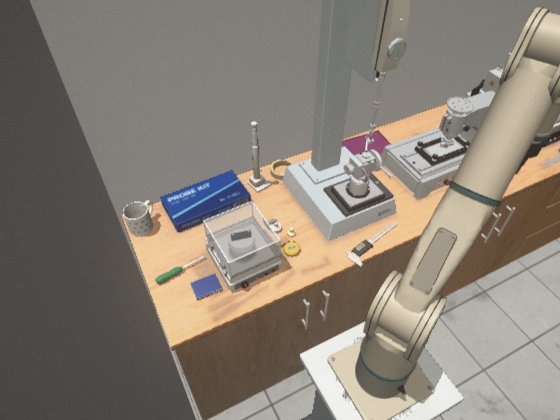

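View pics/top0.png

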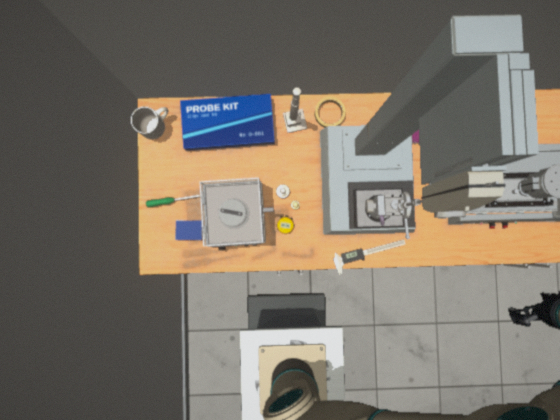

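The scene view shows the mill with its clear hood near (243,248), the swatches at (206,287), the screwdriver at (180,272) and the stopwatch at (291,248). In the top view the hood spans about (200-263, 178-247), the lid bar is at (232,212) and the tab is near (268,210), with weights at (283,191) and (295,205). Next I'll take enlarged crops.

Run:
```python
import cv2,pickle
for n,(x0,y0,w,h) in {"top":(165,160,150,110),"scene":(185,185,130,100)}.items():
    c=pickle.load(open(n+".pkl","rb"))["color"][y0:y0+h,x0:x0+w,::-1]
    k=5 if n=="top" else 6
    im=cv2.resize(c,None,fx=k,fy=k,interpolation=cv2.INTER_CUBIC)
    for i in range(0,w,10):
        cv2.line(im,(i*k,0),(i*k,6 if (x0+i)%50 else 20),(0,0,255),1); 
        if (x0+i)%20==0 or (x0+i)%20==5: cv2.putText(im,str(x0+i),(i*k,20),0,.4,(0,0,255))
    for i in range(0,h,10):
        cv2.line(im,(0,i*k),(6,i*k),(0,0,255),1); cv2.putText(im,str(y0+i),(8,i*k+4),0,.4,(0,0,255))
    cv2.imwrite(f"pics/{n}c.png",im)
```

```text
(no output)
```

View pics/topc.png

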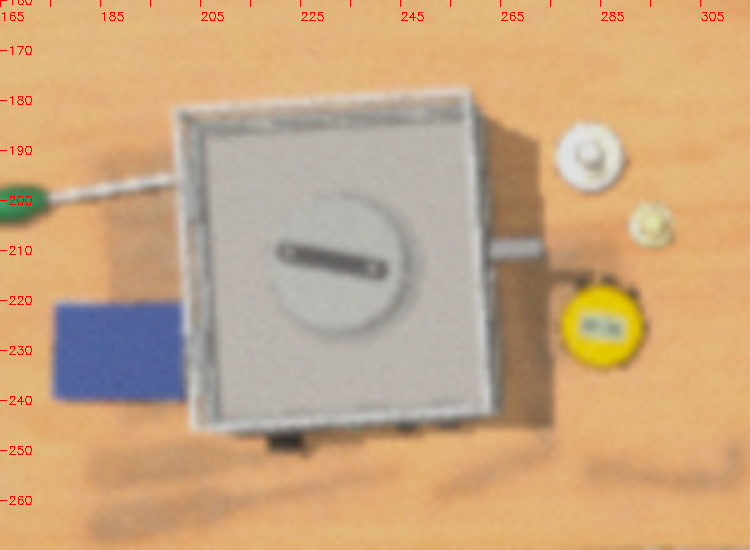

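View pics/scenec.png

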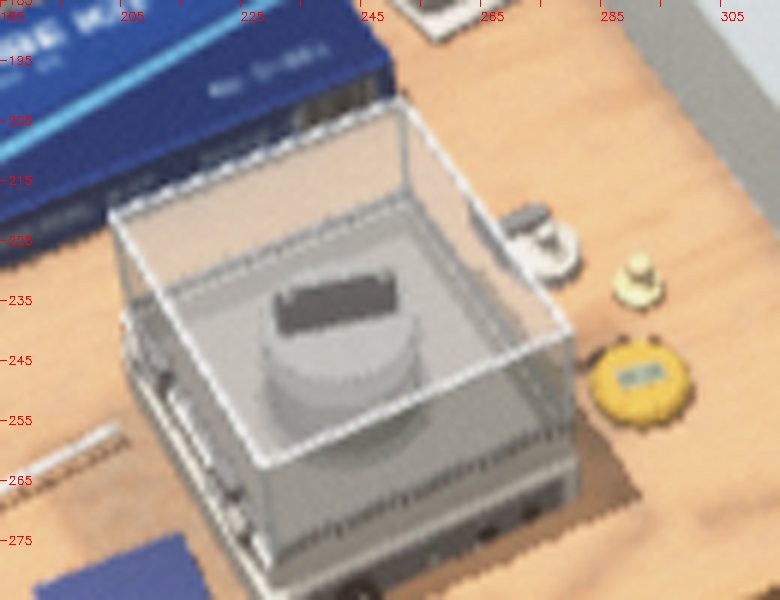

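The top crop shows hood top corners at crop pixels (178,109), (468,91), (495,411), (193,428), the tab at (490-543,248) and bar ends at (278,252) and (387,270). The scene crop shows hood top corners at (110,213), (403,100), (572,330), (265,465). The weights and stopwatch lie right of and below the tab.

```bash
cat > geo.py <<'E'
import numpy as np,pickle
C={n:pickle.load(open(f"{n}.pkl","rb")) for n in("top","scene")}
def proj(n,X):
    c=C[n];p=np.atleast_2d(X)@c["R"].T+c["t"];return np.c_[c["fx"]*p[:,0]/p[:,2]+c["cx"],c["fy"]*p[:,1]/p[:,2]+c["cy"]]
def ray(n,uv,z):
    c=C[n];d=c["R"].T@[(uv[0]-c["cx"])/c["fx"],(uv[1]-c["cy"])/c["fy"],1];o=-c["R"].T@c["t"];return o+d*(z-o[2])/d[2]
E
python3 - <<'E'
from geo import *
from scipy.optimize import least_squares
u=lambda a,k,o:(np.array(a,float)+.5)/k-.5+o
T=u([(178,109),(468,91),(495,411),(193,428)],5,(165,160))
S=u([(110,213),(403,100),(572,330),(265,465)],6,(185,185))
M=np.array([[91,82,147],[91,-85,147],[-91,-85,147],[-91,82,147.]])
def W(p,m):
    c,s=np.cos(p[2]),np.sin(p[2]);return m@np.array([[c,-s,0],[s,c,0],[0,0,1]]).T+[p[0],p[1],0]
for names in (["top"],["scene"],["top","scene"]):
    f=lambda p:np.concatenate([(proj(n,W(p,M))-(T if n=="top" else S)).ravel() for n in names])
    r=least_squares(f,[550,150,0],x_scale=[10,10,.1]);print(names,r.x[:2].round(1),np.degrees(r.x[2]).round(2),r.fun.round(1))
p=r.x
b=[ray("top",u(q,5,(165,160)),135.5) for q in[(278,252),(387,270)]]
print("bar mid",np.mean(b,0),"ang",np.degrees(np.arctan2(*(b[0]-b[1])[1::-1]))-np.degrees(p[2]),np.linalg.norm(b[0]-b[1]))
print("tab",W(p,np.array([[0,-110,125.],[0,-85,125],[0,-121,125]])), "img",[ray("top",u(q,5,(165,160)),130).round(1) for q in[(490,248),(543,247)]])
print("hinge",W(p,np.array([[0,88,73.]])))
for n,q,z in[("wl",(590,158),20),("ws",(651,225),15),("sw",(602,326),10),("sw top",(600,283),8),("box",(0,0),0)]: print(n,ray("top",u(q,5,(165,160)),z).round(0))
E
```

```text
['top'] [509.3 161.5] 2.25 [-0.6 -0.4  0.9 -0.6 -0.4  0.2  0.1  0.8]
['scene'] [508.4 165.2] 2.31 [-0.2 -0.   0.1 -0.9  0.5  0.  -0.4  0.6]
['top', 'scene'] [509.1 163.2] 2.26 [-1.2 -0.3  0.3 -0.5 -1.   0.2 -0.5  0.8  0.3 -0.5  0.6 -1.2  1.  -0.4
  0.1  0.2]
bar mid [508.99283831 161.7967597  135.5       ] ang 76.83424644909687 62.32596827226573
tab [[513.46080341  53.23937406 125.        ]
 [512.47528706  78.21994165 125.        ]
 [513.8944306   42.24792431 125.        ]] img [array([514.4,  72.9, 130. ]), array([514.1,  42.8, 130. ])]
hinge [[505.65551396 251.08546943  73.        ]]
wl [575.  13.  20.]
ws [533. -24.  15.]
sw [472.   8.  10.]
sw top [498.   8.   8.]
box [687. 380.   0.]
```

```bash
cat >> geo.py <<'E'
from scipy.spatial.transform import Rotation as Ro
MILL=np.array([509.,162.5]);YAW=2.5
def Rt(yaw):
    c,s=np.cos(np.radians(yaw)),np.sin(np.radians(yaw));return np.array([[-s,c,0],[c,s,0],[0,0,-1.]])
def mw(x,y,z):
    c,s=np.cos(np.radians(YAW)),np.sin(np.radians(YAW));return np.array([MILL[0]+c*x-s*y,MILL[1]+s*x+c*y,z])
def tab(th,out=0):  # grip point on tab at hinge angle, out = extra mm outward
    y0,z0=-(198+out),52.;c,s=np.cos(th),np.sin(th)
    return mw(0,88+y0*c+z0*s,73-y0*s+z0*c)
def plan(wps,start=None):
    from station import sensors
    s=sensors.state();p,R=(s["tcp_pos"],s["tcp_rot"]) if start is None else (np.array(start[0]),Rt(start[1]))
    for q,yaw in wps:
        q=np.array(q,float);T=Rt(yaw)
        print((R.T@(q-p)/10).round(2).tolist(),Ro.from_matrix(R.T@T).as_rotvec().round(3).tolist(),"->",q.round(0),"yaw",yaw,"d",np.linalg.norm(q-p).round())
        p,R=q,T
E
python3 - <<'E'
from geo import *
plan([((300,-430,300),-55),((350,-240,330),-30),((380,-60,330),-10),((440,50,280),2.5),((513,50,190),2.5)])
print([tab(t,3).round(0) for t in(0,.5,1,1.5,1.85)])
E
```

```text
[11.51, -13.8, -5.53] [-0.002, -0.0, -0.223] -> [ 300. -430.  300.] yaw -55 d 188.0
[14.99, -12.7, -3.0] [0.0, 0.0, -0.436] -> [ 350. -240.  330.] yaw -30 d 199.0
[17.09, -6.4, 0.0] [0.0, 0.0, -0.349] -> [380. -60. 330.] yaw -10 d 182.0
[11.87, 4.0, 5.0] [0.0, 0.0, -0.218] -> [440.  50. 280.] yaw 2.5 d 135.0
[-0.32, 7.29, 9.0] [0.0, 0.0, 0.0] -> [513.  50. 190.] yaw 2.5 d 116.0
[array([514.,  50., 125.]), array([512.,  99., 215.]), array([508., 186., 270.]), array([504., 288., 277.]), array([501., 356., 252.])]
```

{"fn": "step_arm", "kwargs": {"series": [[[11.5, -13.8, -5.5, 0, 0, -0.22, 100], [11.5, -13.8, -5.5, 0, 0, -0.22, 100], [11.5, -13.8, -5.5, 0, 0, -0.22, 100], [11.5, -13.8, -5.5, 0, 0, -0.22, 100], [11.5, -13.8, -5.5, 0, 0, -0.22, 100]]]}}

```text
time_s: 0.52
tcp_pos: [302.1, -425.7, 301.2]
tcp_rot: [[0.818, 0.575, 0.001], [0.575, -0.818, 0.002], [0.002, -0.001, -1.0]]
force: [-0.5, 0.0, -0.1]
width: 0.996
grip_force: 0.0
```

{"fn": "step_arm", "kwargs": {"series": [[[15, -12.7, -3, 0, 0, -0.44, 100], [15, -12.7, -3, 0, 0, -0.44, 100], [15, -12.7, -3, 0, 0, -0.44, 100], [15, -12.7, -3, 0, 0, -0.44, 100], [15, -12.7, -3, 0, 0, -0.44, 100]]]}}

```text
time_s: 0.93
tcp_pos: [351.0, -237.2, 330.7]
tcp_rot: [[0.495, 0.869, 0.0], [0.869, -0.495, 0.001], [0.001, -0.0, -1.0]]
force: [0.6, 0.6, -0.6]
width: 0.998
grip_force: 0.0
```

{"fn": "step_arm", "kwargs": {"series": [[[17.1, -6.4, 0, 0, 0, -0.35, 100], [17.1, -6.4, 0, 0, 0, -0.35, 100], [17.1, -6.4, 0, 0, 0, -0.35, 100], [17.1, -6.4, 0, 0, 0, -0.35, 100], [17.1, -6.4, 0, 0, 0, -0.35, 100]]]}}

```text
time_s: 1.35
tcp_pos: [380.9, -55.0, 330.6]
tcp_rot: [[0.165, 0.986, 0.001], [0.986, -0.165, 0.002], [0.002, 0.001, -1.0]]
force: [0.6, -0.1, 0.7]
width: 0.997
grip_force: 0.0
```

Run:
```python
from geo import *
g=tab(0,2)-[0,0,5]
plan([((440,40,280),2.5),((g[0],g[1],190),2.5),(g,2.5)])
```

```text
[10.34, 4.26, 5.08] [0.001, -0.002, -0.21] -> [440.  40. 280.] yaw 2.5 d 123.0
[0.74, 7.43, 9.0] [0.0, 0.0, 0.0] -> [514.  51. 190.] yaw 2.5 d 117.0
[0.0, 0.0, 7.0] [0.0, 0.0, 0.0] -> [514.  51. 120.] yaw 2.5 d 70.0
```

{"fn": "step_arm", "kwargs": {"series": [[[10.3, 4.3, 5.1, 0, 0, -0.21, 60], [10.3, 4.3, 5.1, 0, 0, -0.21, 60], [10.3, 4.3, 5.1, 0, 0, -0.21, 60], [10.3, 4.3, 5.1, 0, 0, -0.21, 60], [10.3, 4.3, 5.1, 0, 0, -0.21, 60]]]}}

```text
time_s: 1.77
tcp_pos: [440.5, 35.4, 278.1]
tcp_rot: [[-0.041, 0.999, -0.003], [0.999, 0.041, 0.001], [0.001, -0.003, -1.0]]
force: [-0.8, -1.2, -0.0]
width: 0.601
grip_force: 0.0
```

{"fn": "step_arm", "kwargs": {"series": [[[0.7, 7.4, 9, 0, 0, 0, 60], [0.7, 7.4, 9, 0, 0, 0, 60], [0.7, 7.4, 9, 0, 0, 0, 60], [0.7, 7.4, 9, 0, 0, 0, 60], [0.7, 7.4, 9, 0, 0, 0, 60]]]}}

```text
time_s: 2.18
tcp_pos: [513.5, 41.8, 188.0]
tcp_rot: [[-0.035, 0.999, -0.004], [0.999, 0.035, -0.001], [-0.001, -0.004, -1.0]]
force: [0.2, 0.2, 0.5]
width: 0.598
grip_force: 0.0
```

{"fn": "step_arm", "kwargs": {"series": [[[0, 0, 3, 0, 0, 0, 60], [0, 0, 5, 0, 0, 0, 60], [0, 0, 7, 0, 0, 0, 60], [0, 0, 7, 0, 0, 0, 60], [0, 0, 7, 0, 0, 0, 60]]]}}

```text
time_s: 2.6
tcp_pos: [513.8, 42.4, 120.5]
tcp_rot: [[-0.036, 0.999, -0.0], [0.999, 0.036, -0.001], [-0.001, -0.0, -1.0]]
force: [0.2, -0.7, -0.4]
width: 0.605
grip_force: 0.0
```

Run:
```python
from station import vision
import cv2,numpy as np
a=vision.snapshot("top")["color"][160:260,190:310,::-1];b=vision.snapshot("scene")["color"][170:270,220:340,::-1]
cv2.imwrite("pics/g1.png",np.hstack([cv2.resize(a,(396,330),interpolation=2),cv2.resize(b,(396,330),interpolation=2)]))
```

```text
(no output)
```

View pics/g1.png

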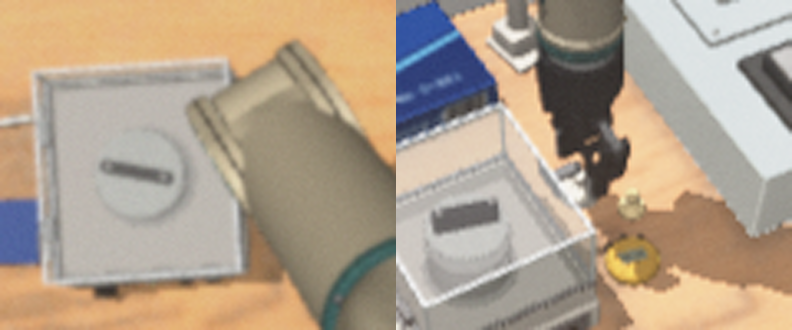

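The crop pair shows the fingers standing over the end of the tab beside the hood's right wall (scene half, about (600,170)). The TCP is 9 mm too far out, so I shift it in and close.

{"fn": "step_arm", "kwargs": {"series": [[[0.9, 0, 0, 0, 0, 0, 60], [0.9, 0, 0, 0, 0, 0, 0], [0.9, 0, 0, 0, 0, 0, 0], [0.9, 0, 0, 0, 0, 0, 0], [0.9, 0, 0, 0, 0, 0, 0]]], "force": 25}}

```text
time_s: 3.12
tcp_pos: [513.8, 52.5, 119.8]
tcp_rot: [[-0.037, 0.999, -0.0], [0.999, 0.037, -0.0], [-0.0, -0.0, -1.0]]
force: [-3.2, 0.1, 5.2]
width: 0.134
grip_force: 28.6
```

{"fn": "step_arm", "kwargs": {"series": [[[0, 0, 0, 0, 0, 0, 0], [0, 0, 0, 0, 0, 0, 0]]]}}

```text
time_s: 3.28
tcp_pos: [513.8, 52.4, 119.8]
tcp_rot: [[-0.037, 0.999, -0.0], [0.999, 0.037, -0.0], [-0.0, -0.0, -1.0]]
force: [-2.4, 0.5, 5.7]
width: 0.133
grip_force: 28.7
```

Run:
```python
from geo import *
from station import sensors
s=sensors.state();g=s["tcp_pos"];d=g-tab(0,0);print(d, s["force"])
# arc rows relative to hood-shut grasp, in tool frame (cm)
for t in np.arange(.1,1.75,.1):
    print(round(t,2),(s["tcp_rot"].T@(tab(t,2)-tab(0,2))/10).round(2))
```

```text
[ 0.01860691 -0.17971196 -5.17491884] [-2.36164012  0.48299587  5.70878407]
0.1 [ 0.62 -0.   -1.97]
0.2 [ 1.43 -0.01 -3.87]
0.3 [ 2.43 -0.02 -5.68]
0.4 [ 3.6  -0.03 -7.38]
0.5 [ 4.94 -0.04 -8.95]
0.6 [  6.43  -0.05 -10.39]
0.7 [  8.05  -0.06 -11.66]
0.8 [  9.79  -0.07 -12.77]
0.9 [ 11.64  -0.08 -13.7 ]
1.0 [ 13.57  -0.09 -14.44]
1.1 [ 15.56  -0.11 -14.99]
1.2 [ 17.6   -0.12 -15.33]
1.3 [ 19.66  -0.13 -15.47]
1.4 [ 21.72  -0.15 -15.4 ]
1.5 [ 23.77  -0.16 -15.12]
1.6 [ 25.78  -0.17 -14.64]
1.7 [ 27.73  -0.19 -13.97]
```

{"fn": "step_arm", "kwargs": {"series": [[[0.28, 0, -1, 0, 0, 0, 0], [0.62, 0, -1.97, 0, 0, 0, 0], [1, 0, -2.93, 0, 0, 0, 0], [1.43, 0, -3.87, 0, 0, 0, 0], [1.9, 0, -4.8, 0, 0, 0, 0]]]}}

```text
time_s: 3.7
tcp_pos: [513.0, 71.8, 168.4]
tcp_rot: [[-0.037, 0.999, -0.0], [0.999, 0.037, -0.0], [-0.0, -0.0, -1.0]]
force: [-0.8, 1.4, -3.1]
width: 0.134
grip_force: 27.3
```

{"fn": "step_arm", "kwargs": {"series": [[[1.09, 0, -1.74, 0, 0, 0, 0], [2.35, 0, -3.38, 0, 0, 0, 0], [3.76, 0, -4.89, 0, 0, 0, 0], [5.32, 0, -6.24, 0, 0, 0, 0], [7.0, 0, -7.44, 0, 0, 0, 0]]]}}

```text
time_s: 4.12
tcp_pos: [510.2, 141.3, 243.2]
tcp_rot: [[-0.037, 0.999, -0.0], [0.999, 0.037, -0.001], [-0.001, -0.0, -1.0]]
force: [1.5, 0.3, -6.6]
width: 0.136
grip_force: 26.8
```

{"fn": "step_arm", "kwargs": {"series": [[[1.8, 0, -1.02, 0, 0, 0, 0], [3.69, 0, -1.85, 0, 0, 0, 0], [5.65, 0, -2.49, 0, 0, 0, 0], [7.67, -0.05, -2.94, 0, 0, 0, 0], [9.72, -0.1, -3.18, 0, 0, 0, 0]]]}}

```text
time_s: 4.53
tcp_pos: [506.3, 238.4, 275.1]
tcp_rot: [[-0.036, 0.999, 0.001], [0.999, 0.036, -0.002], [-0.002, 0.001, -1.0]]
force: [4.3, -0.7, -4.5]
width: 0.135
grip_force: 27.1
```

{"fn": "step_arm", "kwargs": {"series": [[[2.07, 0, -0.03, 0, 0, 0, 0], [4.13, 0, 0.14, 0, 0, 0, 0], [6.16, 0, 0.52, 0, 0, 0, 0], [7.16, 0, 0.78, 0, 0, 0, 0], [7.16, 0, 0.78, 0, 0, 0, 0]]]}}

```text
time_s: 4.95
tcp_pos: [503.4, 313.1, 266.7]
tcp_rot: [[-0.04, 0.999, 0.002], [0.999, 0.04, 0.003], [0.003, 0.002, -1.0]]
force: [0.2, 1.8, 6.3]
width: 0.131
grip_force: 28.9
```

{"fn": "step_arm", "kwargs": {"series": [[[0, 0, 0, 0, 0, 0, 60], [0, 0, 0, 0, 0, 0, 60], [0, 0, 0, 0, 0, 0, 60], [0, 0, -3, 0, 0, 0, 60], [0, 0, -6, 0, 0, 0, 60]]]}}

```text
time_s: 5.37
tcp_pos: [502.8, 307.6, 324.8]
tcp_rot: [[-0.035, 0.999, -0.004], [0.999, 0.035, -0.003], [-0.003, -0.005, -1.0]]
force: [0.7, 0.7, 0.3]
width: 0.598
grip_force: 0.0
```

{"fn": "step_arm", "kwargs": {"series": [[[-3, 0, -2, 0, 0, 0, 60], [-7, 0, -2, 0, 0, 0, 60], [-11, 0, -2, 0, 0, 0, 60], [-15, 0, -2, 0, 0, 0, 60], [-15, 0, -2, 0, 0, 0, 60]]]}}

```text
time_s: 5.78
tcp_pos: [510.1, 148.3, 345.4]
tcp_rot: [[-0.023, 1.0, -0.001], [1.0, 0.023, -0.008], [-0.008, -0.001, -1.0]]
force: [-0.0, -0.5, -0.9]
width: 0.601
grip_force: 0.0
```

Run:
```python
from geo import *
from station import vision
import cv2
a=vision.snapshot("top")["color"][140:260,130:290,::-1];b=vision.snapshot("scene")["color"][150:290,180:340,::-1]
cv2.imwrite("pics/o1.png",np.hstack([cv2.resize(a,(395,296),interpolation=2),cv2.resize(b,(395,346),interpolation=2)[:296]]))
plan([((509,162.5,250),-12.5),((509,162.5,150),-12.5),((509,162.5,126),-12.5)])
```

```text
[0.58, -0.02, 9.59] [0.0, 0.001, 0.249] -> [509. 162. 250.] yaw -12.5 d 96.0
[0.0, 0.0, 10.0] [0.0, 0.0, 0.0] -> [509. 162. 150.] yaw -12.5 d 100.0
[0.0, 0.0, 2.4] [0.0, 0.0, 0.0] -> [509. 162. 126.] yaw -12.5 d 24.0
```

View pics/o1.png

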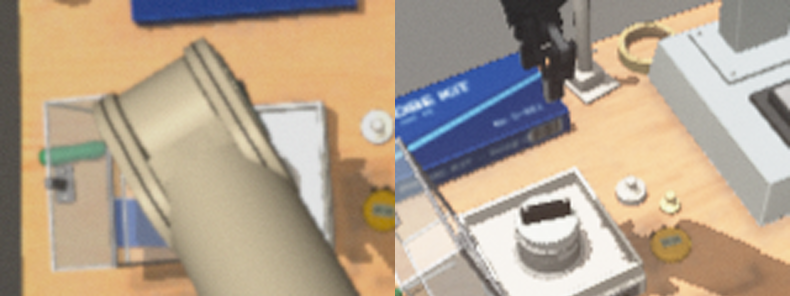

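The pictures show the hood standing open to the left (tab near (60,183) in the top half) and the lid bar free at (545,210) in the scene half. Now down to the lid.

{"fn": "step_arm", "kwargs": {"series": [[[0, 0, 2, 0, 0, 0.12, 40], [0, 0, 6, 0, 0, 0.25, 40], [0, 0, 9.6, 0, 0, 0.25, 40], [0, 0, 13, 0, 0, 0.25, 40], [0, 0, 13, 0, 0, 0.25, 40]]]}}

```text
time_s: 6.3
tcp_pos: [504.7, 159.6, 210.2]
tcp_rot: [[0.209, 0.978, -0.012], [0.978, -0.209, -0.003], [-0.005, -0.011, -1.0]]
force: [-0.6, -0.8, 0.3]
width: 0.4
grip_force: 0.0
```

Run:
```python
from geo import *
plan([((509,162.5,160),-12.5),((509,162.5,127),-12.5)])
```

```text
[0.4, 0.41, 5.01] [-0.011, 0.005, 0.007] -> [509. 162. 160.] yaw -12.5 d 50.0
[0.0, 0.0, 3.3] [0.0, 0.0, 0.0] -> [509. 162. 127.] yaw -12.5 d 33.0
```

{"fn": "step_arm", "kwargs": {"series": [[[0.3, 0.3, 2.5, 0, 0, 0, 40], [0.3, 0.3, 5, 0, 0, 0, 40], [0.3, 0.3, 5, 0, 0, 0, 40], [0.3, 0.3, 5, 0, 0, 0, 40], [0.3, 0.3, 5, 0, 0, 0, 40]]]}}

```text
time_s: 6.72
tcp_pos: [513.7, 163.3, 167.7]
tcp_rot: [[0.211, 0.978, 0.002], [0.978, -0.211, 0.001], [0.002, 0.002, -1.0]]
force: [0.2, 0.9, 0.0]
width: 0.399
grip_force: 0.0
```

Run:
```python
from geo import *
plan([((509,162.5,127),-12.5)])
```

```text
[-0.19, -0.45, 4.07] [0.002, -0.002, 0.006] -> [509. 162. 127.] yaw -12.5 d 41.0
```

{"fn": "step_arm", "kwargs": {"series": [[[-0.2, -0.45, 2, 0, 0, 0, 40], [-0.2, -0.45, 3, 0, 0, 0, 40], [-0.2, -0.45, 3, 0, 0, 0, 40], [-0.2, -0.45, 3, 0, 0, 0, 40], [-0.2, -0.45, 3, 0, 0, 0, 40]]]}}

```text
time_s: 7.13
tcp_pos: [508.7, 161.7, 136.8]
tcp_rot: [[0.211, 0.977, 0.002], [0.977, -0.211, 0.001], [0.001, 0.002, -1.0]]
force: [0.8, 0.5, 0.3]
width: 0.399
grip_force: 0.0
```

Run:
```python
from geo import *
plan([((509,162.5,127),-12.5)])
```

```text
[0.09, 0.01, 0.98] [0.002, -0.001, 0.005] -> [509. 162. 127.] yaw -12.5 d 10.0
```

Down the last 9 mm, then close lightly.

{"fn": "step_arm", "kwargs": {"series": [[[0.1, 0, 0.9, 0, 0, 0, 40], [0.1, 0, 0.9, 0, 0, 0, 0], [0.1, 0, 0.9, 0, 0, 0, 0], [0.1, 0, 0.9, 0, 0, 0, 0], [0.1, 0, 0.9, 0, 0, 0, 0]]], "force": 20}}

```text
time_s: 7.55
tcp_pos: [507.9, 162.2, 126.6]
tcp_rot: [[0.211, 0.977, -0.0], [0.977, -0.211, -0.0], [-0.0, -0.0, -1.0]]
force: [0.4, -0.0, -2.7]
width: 0.122
grip_force: 27.2
```

{"fn": "step_arm", "kwargs": {"series": [[[0, 0, 0, 0, 0, 0, 0], [0, 0, 0, 0, 0, 0, 0]]]}}

```text
time_s: 7.72
tcp_pos: [508.0, 162.2, 126.7]
tcp_rot: [[0.211, 0.977, -0.0], [0.977, -0.211, -0.0], [-0.0, -0.0, -1.0]]
force: [-1.0, 0.2, -1.5]
width: 0.122
grip_force: 27.2
```

Run:
```python
from geo import *
from station import sensors
s=sensors.state();print(s["tcp_pos"],s["force"],s["ft_torque"],s["width"])
```

```text
[508.00863077 162.20555659 126.67138048] [-0.97967748  0.18536761 -1.52404745] [-0.04160628  0.01302872 -0.02348058] 0.12236830976502641
```

{"fn": "step_arm", "kwargs": {"series": [[[0, 0, 0.5, 0, 0, 0, 0], [0, 0, 0.9, 0, 0, 0, 0], [0, 0, 1.15, 0, 0, 0, 0], [0, 0, 1.15, 0, 0, 0, 0], [0, 0, 1.15, 0, 0, 0, 0]]]}}

```text
time_s: 8.13
tcp_pos: [508.4, 162.3, 115.5]
tcp_rot: [[0.211, 0.977, 0.001], [0.977, -0.211, -0.0], [0.0, 0.001, -1.0]]
force: [-0.8, -1.0, 7.3]
width: 0.126
grip_force: 28.5
```

{"fn": "step_arm", "kwargs": {"series": [[[0, 0, 0, 0, 0, 0.1, 0], [0, 0, 0, 0, 0, 0.2, 0], [0, 0, 0, 0, 0, 0.3, 0], [0, 0, 0, 0, 0, 0.4, 0], [0, 0, 0, 0, 0, 0.5, 0]]]}}

```text
time_s: 8.55
tcp_pos: [508.4, 162.9, 115.8]
tcp_rot: [[0.657, 0.754, 0.001], [0.754, -0.657, 0.001], [0.001, 0.0, -1.0]]
force: [-1.6, 0.6, 7.4]
width: 0.12
grip_force: 28.5
```

Run:
```python
from geo import *
from station import sensors
s=sensors.state();print(s["tcp_pos"],s["force"],s["ft_torque"],s["width"],s["joint_positions"])
```

```text
[508.4204612  162.87841657 115.7898187 ] [-1.59586517  0.55066413  7.38509109] [0.21794435 0.50084516 0.15304191] 0.1198311908604613 [-15.05023926  37.46031489  -8.60097861 112.0411062   10.099633
  31.12950262 -71.65960844]
```

{"fn": "step_arm", "kwargs": {"series": [[[0, 0, 0, 0, 0, 0.1, 0], [0, 0, 0, 0, 0, 0.2, 0], [0, 0, 0, 0, 0, 0.3, 0], [0, 0, 0, 0, 0, 0.4, 0], [0, 0, 0, 0, 0, 0.5, 0]]]}}

```text
time_s: 8.97
tcp_pos: [507.7, 163.7, 115.7]
tcp_rot: [[0.938, 0.347, 0.0], [0.347, -0.938, 0.001], [0.001, -0.001, -1.0]]
force: [-3.5, 2.3, 7.9]
width: 0.121
grip_force: 28.5
```

{"fn": "step_arm", "kwargs": {"series": [[[0, 0, 0, 0, 0, 0.1, 0], [0, 0, 0, 0, 0, 0.2, 0], [0, 0, 0, 0, 0, 0.3, 0], [0, 0, 0, 0, 0, 0.33, 0], [0, 0, 0, 0, 0, 0.33, 0]]]}}

```text
time_s: 9.38
tcp_pos: [507.5, 164.4, 115.7]
tcp_rot: [[1.0, 0.028, -0.0], [0.028, -1.0, 0.002], [-0.0, -0.002, -1.0]]
force: [-3.7, 3.8, 7.1]
width: 0.124
grip_force: 28.5
```

Run:
```python
from geo import *
from station import sensors
s=sensors.state();print(s["tcp_pos"],s["force"],s["ft_torque"],s["width"],np.degrees(np.arctan2(*s["tcp_rot"][1::-1,1])))
```

```text
[507.53001475 164.40613683 115.67082124] [-3.71315116  3.78593335  7.05344745] [0.80671124 0.71623515 0.04515773] 0.12362670945410194 -88.37126633773313
```

{"fn": "step_arm", "kwargs": {"series": [[[0, 0, 0, 0, 0, 0.04, 0], [0, 0, 0, 0, 0, 0.07, 0], [0, 0, 0, 0, 0, 0.07, 0]]]}}

```text
time_s: 9.63
tcp_pos: [507.7, 164.7, 115.7]
tcp_rot: [[0.999, -0.04, 0.0], [-0.04, -0.999, 0.002], [0.0, -0.002, -1.0]]
force: [-3.6, 4.2, 8.7]
width: 0.12
grip_force: 28.9
```

Run:
```python
from geo import *
from station import sensors
s=sensors.state();print(s["tcp_pos"],s["force"],s["ft_torque"],s["width"],np.degrees(np.arctan2(*s["tcp_rot"][1::-1,1])))
```

```text
[507.65534099 164.74303371 115.70649151] [-3.63354085  4.22456834  8.68806374] [0.87090141 0.68936136 0.35218108] 0.12041319660838924 -92.28029418448261
```

Torque shows the stop. Let it up, then release.

{"fn": "step_arm", "kwargs": {"series": [[[0, 0, -0.2, 0, 0, 0, 0], [0, 0, -0.4, 0, 0, 0, 0], [0, 0, -0.6, 0, 0, 0, 0], [0, 0, -0.6, 0, 0, 0, 0]]]}}

```text
time_s: 9.97
tcp_pos: [507.6, 164.6, 121.4]
tcp_rot: [[0.999, -0.039, -0.0], [-0.039, -0.999, 0.002], [-0.0, -0.002, -1.0]]
force: [-2.8, 5.0, 5.3]
width: 0.123
grip_force: 28.6
```

Run:
```python
from geo import *
from station import sensors
s=sensors.state();print(s["tcp_pos"],s["force"],s["ft_torque"],s["width"],np.degrees(np.arctan2(*s["tcp_rot"][1::-1,1])))
```

```text
[507.63022609 164.61296459 121.35815979] [-2.81252159  4.96189265  5.29438756] [1.20216118 0.64064987 0.32614734] 0.12311272771712241 -92.25667904608608
```

{"fn": "step_arm", "kwargs": {"series": [[[0, 0, 0, 0, 0, 0, 40], [0, 0, 0, 0, 0, 0, 40], [0, 0, 0, 0, 0, 0, 40], [0, 0, -2, 0, 0, 0, 40], [0, 0, -5, 0, 0, 0, 40]]]}}

```text
time_s: 10.38
tcp_pos: [506.3, 160.8, 169.3]
tcp_rot: [[0.999, -0.043, -0.006], [-0.043, -0.999, -0.003], [-0.006, 0.003, -1.0]]
force: [0.0, 0.3, 1.3]
width: 0.399
grip_force: 0.0
```

{"fn": "step_arm", "kwargs": {"series": [[[-3, -1, -3, 0, 0, 0, 40], [-6, -3, -6, 0, 0, 0, 40], [-9, -6, -10, 0, 0, 0, 40], [-9, -10, -14, 0, 0, 0, 40], [-9, -10, -14, 0, 0, 0, 40]]]}}

```text
time_s: 10.8
tcp_pos: [421.4, 266.7, 313.3]
tcp_rot: [[0.999, -0.043, 0.001], [-0.043, -0.999, 0.001], [0.001, -0.001, -1.0]]
force: [1.6, 0.6, -0.3]
width: 0.399
grip_force: 0.0
```

Run:
```python
from geo import *
from station import vision
import cv2
S=[vision.snapshot("top"),vision.snapshot("scene")]
a=S[0]["color"][150:270,140:300,::-1];b=S[1]["color"][150:290,180:340,::-1]
cv2.imwrite("pics/l1.png",np.hstack([cv2.resize(a,(395,296),interpolation=2),cv2.resize(b,(395,346),interpolation=2)]) if 0 else np.hstack([cv2.resize(a,(395,296),interpolation=2),cv2.resize(b,(395,346),interpolation=2)[:296]]))
```

```text
(no output)
```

View pics/l1.png

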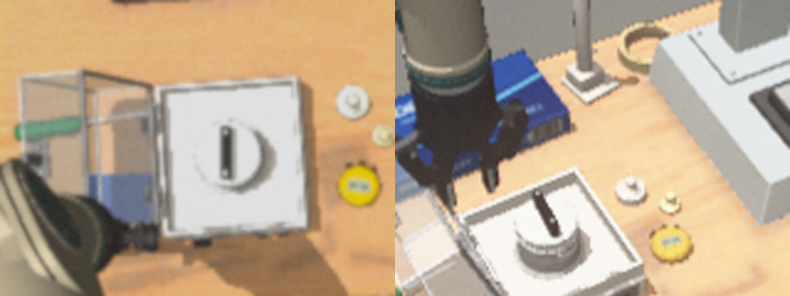

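The lid bar now runs front to back, from (226,127) to (226,178) in the top half, and the hood is still open on the left. I'll check its angle and height by numbers.

Run:
```python
from geo import *
from station import vision
from scipy.optimize import least_squares
import cv2
P={}
for n,(x0,y0,x1,y1) in {"top":(218,192,246,232),"scene":(228,220,262,252)}.items():
    g=cv2.cvtColor(cv2.resize(vision.snapshot(n)["color"][y0:y1,x0:x1],None,fx=4,fy=4,interpolation=2),cv2.COLOR_RGB2GRAY)
    cs,_=cv2.findContours((g<80).astype(np.uint8),cv2.RETR_EXTERNAL,cv2.CHAIN_APPROX_NONE)
    c=max(cs,key=cv2.contourArea)[:,0,:];r=cv2.minAreaRect(c);b=cv2.boxPoints(r)
    P[n]=(b+.5)/4-.5+[x0,y0];print(n,r[1],P[n].round(1).tolist())
b=P["top"];e=np.array([np.linalg.norm(b[1]-b[0]),np.linalg.norm(b[2]-b[1])])
p,q=((b[0]+b[1])/2,(b[2]+b[3])/2) if e[0]<e[1] else ((b[1]+b[2])/2,(b[3]+b[0])/2)
w=[ray("top",v,130) for v in(p,q)];d=w[0]-w[1] if w[0][0]>w[1][0] else w[1]-w[0]
print("ang",np.degrees(np.arctan2(d[1],d[0])),np.mean(w,0),np.linalg.norm(d))
for z in(126,130.5):
    t=np.radians(YAW);m=np.mean(w,0);c=[[m[0]+a*31*np.cos(t)-s*5.5*np.sin(t),m[1]+a*31*np.sin(t)+s*5.5*np.cos(t),z] for a in(1,-1) for s in(1,-1)]
    print(z,proj("scene",np.array(c)).round(1).tolist())
```

```text
top (54.0, 10.0) [[230.1, 204.6], [232.6, 204.6], [232.6, 218.1], [230.1, 218.1]]
scene (73.82402038574219, 14.90745735168457) [[235.1, 229.1], [238.3, 227.3], [247.1, 243.5], [243.8, 245.3]]
ang -1.1980981279424183 [510.52049121 161.53452307 130.        ] 38.342793181497285
126 [[235.5, 227.3], [238.7, 225.9], [244.7, 241.1], [248.0, 239.7]]
130.5 [[235.4, 226.3], [238.6, 224.9], [244.6, 240.2], [247.9, 238.7]]
```

Run:
```python
from geo import *
g=tab(1.85,3)+[0,0,-5];print(g)
plan([((440,290,360),-58),((470,320,360),-24),((g[0],g[1],350),2.5)])
```

```text
[500.56488505 355.6958953  246.88562296]
[1.64, -2.49, -4.85] [0.0, -0.001, -0.6] -> [440. 290. 360.] yaw -58 d 57.0
[4.13, -0.95, 0.0] [0.0, 0.0, -0.593] -> [470. 320. 360.] yaw -24 d 42.0
[4.5, 1.34, 1.0] [0.0, 0.0, -0.463] -> [501. 356. 350.] yaw 2.5 d 48.0
```

{"fn": "step_arm", "kwargs": {"series": [[[1.6, -2.5, -4.8, 0, 0, -0.6, 50], [1.6, -2.5, -4.8, 0, 0, -0.6, 50], [1.6, -2.5, -4.8, 0, 0, -0.6, 50], [1.6, -2.5, -4.8, 0, 0, -0.6, 50], [1.6, -2.5, -4.8, 0, 0, -0.6, 50]]]}}

```text
time_s: 11.42
tcp_pos: [439.9, 287.9, 357.6]
tcp_rot: [[0.847, 0.532, -0.002], [0.532, -0.847, -0.003], [-0.003, 0.001, -1.0]]
force: [-0.8, 0.4, -0.5]
width: 0.504
grip_force: 0.0
```

{"fn": "step_arm", "kwargs": {"series": [[[4.1, -1, 0, 0, 0, -0.59, 50], [4.1, -1, 0, 0, 0, -0.59, 50], [4.1, -1, 0, 0, 0, -0.59, 50], [4.1, -1, 0, 0, 0, -0.59, 50], [4.1, -1, 0, 0, 0, -0.59, 50]]]}}

```text
time_s: 11.83
tcp_pos: [469.5, 317.8, 356.8]
tcp_rot: [[0.408, 0.913, -0.003], [0.913, -0.408, -0.004], [-0.004, -0.001, -1.0]]
force: [-0.1, -0.5, -0.4]
width: 0.501
grip_force: 0.0
```

{"fn": "step_arm", "kwargs": {"series": [[[4.5, 1.3, 1, 0, 0, -0.46, 50], [4.5, 1.3, 1, 0, 0, -0.46, 50], [4.5, 1.3, 1, 0, 0, -0.46, 50], [4.5, 1.3, 1, 0, 0, -0.46, 50], [4.5, 1.3, 1, 0, 0, -0.46, 50]]]}}

```text
time_s: 12.25
tcp_pos: [499.9, 353.6, 346.7]
tcp_rot: [[-0.036, 0.999, -0.003], [0.999, 0.036, -0.003], [-0.003, -0.003, -1.0]]
force: [-0.2, 0.0, -0.6]
width: 0.496
grip_force: 0.0
```

Run:
```python
from geo import *
g=tab(1.85,3)+[0,0,-5]
plan([((g[0],g[1],285),2.5),(g,2.5)])
```

```text
[0.23, 0.09, 6.17] [-0.003, 0.003, -0.008] -> [501. 356. 285.] yaw 2.5 d 62.0
[0.0, 0.0, 3.81] [0.0, 0.0, 0.0] -> [501. 356. 247.] yaw 2.5 d 38.0
```

{"fn": "step_arm", "kwargs": {"series": [[[0.1, 0, 3, 0, 0, 0, 50], [0.1, 0, 6.2, 0, 0, 0, 50], [0.1, 0, 8, 0, 0, 0, 50], [0.1, 0, 9.8, 0, 0, 0, 50], [0.1, 0, 9.8, 0, 0, 0, 50]]]}}

```text
time_s: 12.67
tcp_pos: [497.6, 353.5, 246.3]
tcp_rot: [[-0.033, 0.999, -0.007], [0.999, 0.033, -0.007], [-0.007, -0.007, -1.0]]
force: [-0.6, -0.1, -0.2]
width: 0.5
grip_force: 0.0
```

{"fn": "step_arm", "kwargs": {"series": [[[0, 0, 0, 0, 0, 0, 0], [0, 0, 0, 0, 0, 0, 0], [0, 0, 0, 0, 0, 0, 0], [0, 0, 0, 0, 0, 0, 0], [0, 0, 0, 0, 0, 0, 0]]], "force": 25}}

```text
time_s: 13.08
tcp_pos: [501.5, 356.9, 252.4]
tcp_rot: [[-0.035, 0.999, 0.004], [0.999, 0.035, 0.001], [0.001, 0.005, -1.0]]
force: [6.4, 0.1, -3.3]
width: 0.129
grip_force: 29.1
```

Run:
```python
from geo import *
from station import sensors
s=sensors.state();print(s["tcp_pos"],s["force"],s["tcp_pos"]-tab(1.85,0))
for t in np.arange(1.75,-.01,-.1): print(round(t,2),(s["tcp_rot"].T@(tab(t,3)-tab(1.85,3))/10).round(2))
```

```text
[501.49450728 356.94963826 252.43693844] [ 6.35343602  0.07892771 -3.30057052] [0.89355901 2.0797268  3.43514109]
1.75 [-1.84  0.02 -0.96]
1.65 [-3.76  0.04 -1.74]
1.55 [-5.75  0.06 -2.32]
1.45 [-7.79  0.08 -2.7 ]
1.35 [-9.86  0.1  -2.87]
1.25 [-11.94   0.11  -2.84]
1.15 [-14.     0.13  -2.6 ]
1.05 [-16.03   0.14  -2.15]
0.95 [-18.     0.16  -1.51]
0.85 [-19.9    0.17  -0.67]
0.75 [-21.7    0.18   0.36]
0.65 [-23.39   0.19   1.56]
0.55 [-24.96   0.2    2.92]
0.45 [-26.38   0.2    4.43]
0.35 [-27.64   0.2    6.08]
0.25 [-28.74   0.21   7.84]
0.15 [-29.65   0.2    9.71]
0.05 [-30.37   0.2   11.65]
```

Run:
```python
from geo import *
from station import sensors
s=sensors.state()
ts=np.arange(1.75,-.01,-.1);k=[(s["tcp_rot"].T@(tab(t,8.7)-tab(1.85,8.7))/10) for t in ts]
b=np.zeros(3)
for i,(t,v) in enumerate(zip(ts,k)):
    print(round(t,2),(v-b).round(2))
    if i%5==4: b=v;print()
```

```text
1.75 [-1.89  0.02 -0.98]
1.65 [-3.87  0.04 -1.76]
1.55 [-5.92  0.06 -2.34]
1.45 [-8.02  0.08 -2.72]
1.35 [-10.14   0.1   -2.88]

1.25 [-2.13  0.02  0.05]
1.15 [-4.24  0.03  0.31]
1.05 [-6.32  0.05  0.78]
0.95 [-8.34  0.06  1.46]
0.85 [-10.28   0.08   2.33]

0.75 [-1.85  0.01  1.06]
0.65 [-3.58  0.02  2.31]
0.55 [-5.17  0.03  3.72]
0.45 [-6.62  0.03  5.28]
0.35 [-7.91  0.03  6.98]

0.25 [-1.11  0.    1.82]
0.15 [-2.03  0.    3.74]
0.05 [-2.76 -0.    5.74]
```

{"fn": "step_arm", "kwargs": {"series": [[[-1.89, 0.02, -0.98, 0, 0, 0, 0], [-3.87, 0.04, -1.76, 0, 0, 0, 0], [-5.92, 0.06, -2.34, 0, 0, 0, 0], [-8.02, 0.08, -2.72, 0, 0, 0, 0], [-10.14, 0.1, -2.88, 0, 0, 0, 0]]]}}

```text
time_s: 13.5
tcp_pos: [505.5, 256.6, 281.8]
tcp_rot: [[-0.037, 0.999, 0.005], [0.999, 0.037, 0.004], [0.004, 0.005, -1.0]]
force: [4.9, 2.3, -5.9]
width: 0.133
grip_force: 27.8
```

{"fn": "step_arm", "kwargs": {"series": [[[-2.13, 0.02, 0.05, 0, 0, 0, 0], [-4.24, 0.03, 0.31, 0, 0, 0, 0], [-6.32, 0.05, 0.78, 0, 0, 0, 0], [-8.34, 0.06, 1.46, 0, 0, 0, 0], [-10.28, 0.08, 2.33, 0, 0, 0, 0]]]}}

```text
time_s: 13.92
tcp_pos: [509.7, 153.6, 258.5]
tcp_rot: [[-0.037, 0.999, 0.004], [0.999, 0.037, 0.003], [0.003, 0.004, -1.0]]
force: [2.3, 2.2, -1.9]
width: 0.131
grip_force: 27.7
```

Run:
```python
from geo import *
from station import sensors
s=sensors.state();print(s["force"],s["tcp_pos"],tab(.85,8.7)-[0,0,5])
```

```text
[ 2.27657991  2.22913284 -1.87881042] [509.69054064 153.58559573 258.51651693] [509.40792568 153.15696578 257.60878333]
```

{"fn": "step_arm", "kwargs": {"series": [[[-1.85, 0, 1.06, 0, 0, 0, 0], [-3.58, 0, 2.31, 0, 0, 0, 0], [-5.17, 0, 3.72, 0, 0, 0, 0], [-6.62, 0, 5.28, 0, 0, 0, 0], [-7.91, 0, 6.98, 0, 0, 0, 0]]]}}

```text
time_s: 14.33
tcp_pos: [512.9, 73.8, 187.9]
tcp_rot: [[-0.036, 0.999, 0.004], [0.999, 0.036, 0.001], [0.001, 0.004, -1.0]]
force: [2.0, 0.8, -0.5]
width: 0.13
grip_force: 26.1
```

{"fn": "step_arm", "kwargs": {"series": [[[-0.57, 0, 0.9, 0, 0, 0, 0], [-1.11, 0, 1.82, 0, 0, 0, 0], [-1.6, 0, 2.8, 0, 0, 0, 0], [-2.03, 0, 3.74, 0, 0, 0, 0], [-2.03, 0, 3.74, 0, 0, 0, 0]]]}}

```text
time_s: 14.75
tcp_pos: [513.7, 53.1, 148.5]
tcp_rot: [[-0.036, 0.999, 0.002], [0.999, 0.036, -0.0], [-0.0, 0.002, -1.0]]
force: [6.1, -3.2, 0.9]
width: 0.13
grip_force: 26.1
```

{"fn": "step_arm", "kwargs": {"series": [[[-0.4, 0, 1, 0, 0, 0, 0], [-0.73, 0, 2, 0, 0, 0, 0], [-0.95, 0, 2.6, 0, 0, 0, 0], [-0.95, 0, 2.6, 0, 0, 0, 0]]]}}

```text
time_s: 15.08
tcp_pos: [514.0, 44.6, 122.4]
tcp_rot: [[-0.037, 0.999, 0.002], [0.999, 0.037, 0.001], [0.001, 0.002, -1.0]]
force: [5.8, -2.2, 0.2]
width: 0.131
grip_force: 26.2
```

Run:
```python
from geo import *
from station import sensors
s=sensors.state();print(s["force"],s["tcp_pos"],tab(0,8.7)-[0,0,5])
```

```text
[ 5.84788776 -2.24482223  0.21330608] [513.95599649  44.61623335 122.43079576] [514.17762128  43.9129761  120.        ]
```

{"fn": "step_arm", "kwargs": {"series": [[[0, 0, 0.2, 0, 0, 0, 0], [0, 0, 0.2, 0, 0, 0, 55], [0, 0, 0.2, 0, 0, 0, 55], [0, 0, 0.2, 0, 0, 0, 55], [0, 0, 0.2, 0, 0, 0, 55]]]}}

```text
time_s: 15.5
tcp_pos: [511.4, 44.7, 120.9]
tcp_rot: [[-0.038, 0.999, -0.002], [0.999, 0.038, 0.0], [0.0, -0.002, -1.0]]
force: [1.0, 0.5, -0.6]
width: 0.548
grip_force: 0.0
```

{"fn": "step_arm", "kwargs": {"series": [[[0, 0, -1, 0, 0, 0, 55], [0, 0, -3, 0, 0, 0, 55], [0, 0, -6, 0, 0, 0, 55], [0, 0, -9, 0, 0, 0, 55], [0, 0, -12, 0, 0, 0, 55]]]}}

```text
time_s: 15.92
tcp_pos: [511.9, 44.5, 243.3]
tcp_rot: [[-0.037, 0.999, -0.001], [0.999, 0.037, 0.0], [0.0, -0.001, -1.0]]
force: [0.2, 1.4, -0.6]
width: 0.549
grip_force: 0.0
```

{"fn": "step_arm", "kwargs": {"series": [[[-3, -3, -2, 0, 0, 0, 55], [-6, -6, -4, 0, 0, 0, 55], [-9, -8, -4, 0, 0, 0, 55], [-9, -8, -4, 0, 0, 0, 55], [-9, -8, -4, 0, 0, 0, 55]]]}}

```text
time_s: 16.33
tcp_pos: [434.5, -50.8, 282.6]
tcp_rot: [[-0.032, 0.999, 0.001], [0.999, 0.032, -0.001], [-0.001, 0.001, -1.0]]
force: [-0.0, -0.3, 0.2]
width: 0.549
grip_force: 0.0
```

{"fn": "step_arm", "kwargs": {"series": [[[0, 0, 0, 0, 0, 0, 55], [0, 0, 0, 0, 0, 0, 55], [0, 0, 0, 0, 0, 0, 55], [0, 0, 0, 0, 0, 0, 55], [0, 0, 0, 0, 0, 0, 55]]]}}

```text
time_s: 16.75
tcp_pos: [436.3, -47.7, 281.2]
tcp_rot: [[-0.039, 0.999, -0.001], [0.999, 0.039, 0.0], [0.0, -0.001, -1.0]]
force: [-0.3, 0.5, -0.7]
width: 0.55
grip_force: 0.0
```

Run:
```python
from station import vision
import cv2,numpy as np
a=vision.snapshot("top")["color"][160:260,170:310,::-1];b=vision.snapshot("scene")["color"][185:285,185:315,::-1]
cv2.imwrite("pics/f1.png",np.hstack([cv2.resize(a,(395,282),interpolation=2),cv2.resize(b,(395,304),interpolation=2)[:282]]))
```

```text
(no output)
```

View pics/f1.png

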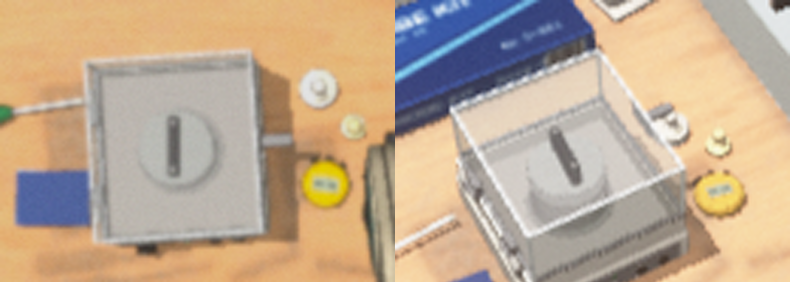

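The final picture shows the hood shut with its corners where they started, the bar running front to back at (173,117)-(173,176), and the surrounding things unmoved. One numeric check of the lid before handing in.

Run:
```python
from geo import *
from station import vision
import cv2
def bar(n,im,x0,y0,x1,y1):
    g=cv2.cvtColor(cv2.resize(im[y0:y1,x0:x1],None,fx=6,fy=6,interpolation=2),cv2.COLOR_RGB2GRAY)
    cs,_=cv2.findContours((g<135).astype(np.uint8),cv2.RETR_EXTERNAL,cv2.CHAIN_APPROX_NONE)
    m=np.zeros_like(g);cv2.drawContours(m,[max(cs,key=cv2.contourArea)],0,1,-1)
    q=np.argwhere(m)[:,::-1];q=(q+.5)/6-.5+[x0,y0];l=cv2.fitLine(q.astype(np.float32),cv2.DIST_L2,0,.01,.01).ravel()
    return q.mean(0),l[:2],q.min(0),q.max(0)
for lab in("start","now"):
    z=135.5 if lab=="start" else 130.5
    for n in("top","scene"):
        im=C[n]["color"] if lab=="start" else vision.snapshot(n)["color"]
        c,l,a,b=bar(n,im,*((219,199,246,226) if n=="top" else (228,225,256,252)))
        w=[ray(n,c+s*8*l,z) for s in(1,-1)];d=w[0]-w[1];print(lab,n,c.round(1),a.round(1),b.round(1),"mid",np.mean(w,0).round(1),"ang",(np.degrees(np.arctan2(d[1],d[0]))%180).round(1))
```

```text
start top [231.4 211.8] [220.4 208.8] [241.9 215.2] mid [508.9 161.  135.5] ang 77.8
start scene [240.6 235.2] [230.4 230.4] [250.6 240.4] mid [498.2 169.9 135.5] ang 78.5
now top [231.3 211.1] [229.2 200.9] [233.2 221.9] mid [511.4 161.7 130.5] ang 179.5
now scene [240.7 236.2] [235.6 227.8] [245.6 244.9] mid [498.8 169.6 130.5] ang 176.5
```

```bash
python3 -c "
from station import bot
print(bot.sign_off())"
```

```text
the job is handed in; nothing more can be done
None
```

I opened the hood, locked the lid, shut the hood again and handed the job in at about 17 s with the arm clear and nothing round the mill visibly moved. The sign-off returned no verdict. The lid reads about 3 degrees past the mill's line (limit 6.9), but I only inferred its locked height from how far the gripper rose and the spring force, as the cameras couldn't confirm it.

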